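# Dock the phone, then hold the dock's spring jaw open for the laptop

## Task

I want to put my laptop into the vertical dock, so clear the phone away first: take it off its little desk stand and stand it on a long edge in the dock's empty slot, centred along the slot and lowered right down to the slot's floor before you let go. Then pull the dock's spring jaw (the sliding one with the bow handle) out until the outer edge of its foot is at the engraved line, and finish while still holding it there: the spring shuts it as soon as it is let go, and I need both hands for the laptop. Leave the e-reader in its slot, and the laptop, mug and bottle where they are.

Things in the scene. Friction and masses are not known exactly. Their poses are not given: they have to be found in the camera images.
- phone: Black phone in a case, slab 155 x 78 x 11 mm, 0.22 kg. Origin at its centre; own x = thickness (out of the screen), y = 155 mm length, z = 78 mm width. It starts on the stand on a long edge (landscape), leaning 25 degrees back from upright, own z up along the slope. The stand's plate ends 3 mm below the phone's centre line: the phone's upper 39 mm are free on both faces.
- stand: Small bent aluminium phone stand, foot 85 x 80 mm, 70 mm wide back plate leaning 25 degrees from upright, front lip; about 57 mm high, fixed to the desk, left or right of the dock. Origin at the centre of its underside; own x to the side the screen faces (away from the robot), y along the lip. The resting phone's centre is about 62 mm above the origin.
- dock: Aluminium device dock stuck to the desk, black base 150 (own x) x 230 (own y) x 14 mm. Origin at the centre of its underside, z up. Along y: empty slot at -85 mm, e-reader's slot at -30, laptop bay's fixed wall at 18 to 28 (80 high), then the jaw. Slots run along x, 112 long, 16 wide, open ends, 3 mm fins 30 high; the tops flare to a mouth about 24 wide 39 above the slot floor.
- free_slot (a point): Centre of the empty slot's floor, on top of the base plate (14 mm above the desk). Axes as the dock: x along the slot, y across it towards the jaw, z up. A phone standing in the slot has its centre 39 mm above this point.
- ereader: Grey cloth-covered e-reader 155 x 12 x 100 mm, standing on its long edge in the other slot, its top 114 mm above the desk; origin at the centre of its lower edge. Bystander.
- jaw (a joint): Travel of the spring jaw, m: 0 = shut (where the spring keeps it), growing as it slides out along the dock's +y; 0.030 when the outer edge of its foot is at the engraved line; end stop at 0.045. The spring pulls it back with about 8 N at 0 and 13 N at the line; it shuts when let go.
- jaw_handle (a point): Middle of the bar of the jaw's bow handle: level steel bar, 12 mm thick, 72 mm long along the dock's x, 58 mm above the desk, moving with the jaw. 38 mm clear between the bar and the jaw's upright plate (top 83 mm above the desk); below the bar the base's top is 14 mm above the desk. Axes as the dock: y is the pulling direction.
- jaw_foot_edge (a point): Middle of the lower outer edge of the jaw's foot (the low 146 mm wide block it slides on), which is to meet the line; moves with the jaw.
- line (a point): Middle of the engraved line, a 3 mm wide white line along the dock's x across the whole base plate, 30 mm outside the foot's edge when the jaw is shut. Axes as the dock.
- laptop: Closed aluminium laptop 304 x 212 x 16 mm lying flat beyond the dock; origin at the centre of its underside. Bystander.
- mug: White mug, 82 mm across and 95 mm high with a handle, standing on the other side of the dock from the phone stand; origin at the centre of its underside. Bystander.
- bottle: Black drinking bottle with a steel cap, 70 mm across and 257 mm high, at the left; origin at the centre of its underside. Bystander.

How it is judged:
By the outcome, as a careful person would: the job done as asked, in the order asked, and still so for the second after the job is handed in, while the arm keeps its last pose, push and grip.
It also fails if it takes over 54 s, if anything falls off the work surface, if the arm or the gripper's body presses on something with over 40 N, if the wrist force passes 120 N, or if a joint passes its speed limit or range.

## Robot

A 6-joint arm with a two-finger parallel gripper is mounted at the origin on the work surface. World frame = base frame: x ahead of the robot, y to its left, z up, the work surface at z = 0. Lengths are in mm, angles in rad, forces in N, time in s.
With the tool pointing down it reaches from about 325 to 925 mm from the base axis. Payload 3.1 kg.
Tool frame: the origin (TCP) lies on the centre line of the jaws, within the pads' length; the fingertips stand env.tip_extent ahead of it and the grasp point (between the pads) lies 6 mm ahead of it (env.tip_extent is the distance from the TCP to the fingertips, in mm); z points along the fingers, y is the line along which they close (so a half turn about z gives the same grasp; the last joint's range is limited). The gripper opens to 85 mm and grips with 20 to 120 N. Pads are 22 mm wide; open, the fingers measure 114 mm over their backs; the gripper's body (76 mm by 85 mm) begins 54 mm behind the grasp point. The pads swing forward as they close: fully open they stand 13 mm farther back than shut.
Start: joints at [1.004, 0.217, 1.613, -0, 1.311, -0.112], TCP at [274.536, 561.489, 256.3] pointing down, gripper open.
Joint ranges: [-2.75, 2.75], [-0.78, 2.1], [0.31, 2.55], [-1.13, 4.27], [0.13, 2.63], [-2.58, 2.58]. Speed limits (rad/s): [2.79, 2.79, 3.14, 3.14, 3.14, 3.14].

## Interface

Orientations are given as a 3x3 rotation matrix whose columns are the frame's x, y, z axes.
In Python, from cell import env gives the robot as it stands. The module is installed in compiled form; this text tells all that it offers.
- The arm moves only by the tool send_rows, never from a script. Its argument "commands" is text: rows parted by semicolons, each of 5 numbers parted by spaces: the shift along the tool's x, y, z normalised to -1 to 1, where 1 is 30 mm, then the turn about the tool's z normalised to -1 to 1, where 1 is 6 degrees, then the closure, from -1 (fully open) to 1 (shut). A call has 1 to 12 rows; each row shifts and turns the commanded pose from where the row before left it, along the tool's axes as they then stand; what a row does not reach is not made up. A row lasts 1/12 s, in which the tool goes at most 41.7 mm and 7.16 degrees, less where a joint would pass 70% of its speed; a pose out of reach is approached as far as the arm can. A call with a number of a shift or a turn outside -1 to 1 is refused whole. A call with a gripper value outside its range is refused whole. The fingers move at their own pace and stop on an object; "grip_force" is the grip in N (left out, the last holds). Time passes only in rows, so rows that do not move let the fingers close. It gives the time, the measured TCP pose, the force, the opening and the grip force at its end, in the units of the state.
- env.sense(): the state, without advancing time (a new reading comes with each control period).
- env.grab_frame(name): name is "scene" or "top"; returns the picture (420x560x3 uint8, red, green, blue); there is no depth.
- env.camera_params(name): a dict with "fx", "fy", "cx", "cy" (pixels), "position" and "orientation" of the camera in the world. Camera axes: x right, y down, z forward; pixel columns grow to the right and rows downward; lengths in mm; the calibration is good to about 2 mm. A picture is of the moment at which its call begins. camera_params takes no time and is no camera call.
- env.sign_off(): hands the job in; it is judged then, once.
The state is a dict: "clock": time; "joints": joint angles; "dq": joint speeds; "tau": joint torques, N m; "ee_pos": TCP position; "ee_rot": TCP orientation; "force": force on the tool from outside, world axes, zero at the start; "moment": the same for the moment, N m; "finger_gap": finger opening in mm; "gripper_force": force on a finger pad.
Only numpy, scipy, OpenCV 4.12 (cv2) and the standard library are available. Lean on these libraries where they do the work, as an engineer would, in place of code of your own. Each camera call takes 0.05 s, during which the arm holds its last target. There are 200 camera calls.

## Working session

There is one attempt and no reset: what is moved stays moved. The work goes in short steps, Python scripts to look and compute and a tool call to move; the robot and the scene stay as the last step left them, time stands still between calls to the robot, and variables do not carry over. Pictures are saved under pics/ and viewed, at most 10 in all, crops included, and the job is handed in when it is done.

Besides the shell and the picture viewer there is one more tool, called after ">>>" as name(argument=value, ...), one argument or row to a line, values as JSON. send_rows: Moves the arm, as the interface text tells. Scaled input: -1 to 1 covers 30 mm each way for a shift and 6 degrees each way for a turn. Its arguments: {"type":"object","properties":{"commands":{"type":"string"},"grip_force":{"type":"number"}},"required":["commands"]}

```bash
mkdir -p pics
python3 - <<'E'
from cell import env
import cv2
for n in("scene","top"):
    im=env.grab_frame(n); cv2.imwrite(f"pics/{n}0.png",cv2.resize(im[:,:,::-1],(784,588),interpolation=cv2.INTER_CUBIC))
    cv2.imwrite(f"raw_{n}0.png",im[:,:,::-1]); print(env.camera_params(n))
print(env.sense(),env.tip_extent)
E
```

```text
{'fx': 442.8086906108676, 'fy': 442.8086906108676, 'cx': 285.63637188421023, 'cy': 209.43656831499968, 'position': array([1037.36165977,  757.34420174,  924.23171399]), 'orientation': array([[-0.8329101 ,  0.39178701, -0.39084997],
       [ 0.55319444,  0.60906646, -0.56834316],
       [ 0.01538414, -0.68959479, -0.72403201]])}
{'fx': 417.85620447351164, 'fy': 417.85620447351164, 'cx': 274.25050789548743, 'cy': 212.3188886757821, 'position': array([ 443.42024548,   98.24123885, 1276.9914437 ]), 'orientation': array([[ 0.00480668, -0.99498289,  0.09992967],
       [-0.99967738, -0.00727348, -0.02433576],
       [ 0.0249405 , -0.09978046, -0.99469685]])}
{'clock': 0.1, 'joints': array([ 1.00379909e+00,  2.17682301e-01,  1.61476743e+00,  4.96385798e-06,
        1.31126955e+00, -1.12194147e-01]), 'dq': array([ 1.22254370e-05, -2.79458587e-03, -2.52136169e-03, -1.13264914e-04,
       -2.69649313e-04, -8.81298545e-05]), 'tau': array([-1.32929661e-03, -3.98075438e+01, -3.04972672e+01, -1.76958511e-04,
        4.16967858e-03,  6.98308654e-06]), 'ee_pos': array([274.16926586, 560.91424755, 255.09980756]), 'ee_rot': array([[-8.98346846e-01,  4.39285363e-01, -1.14626166e-03],
       [ 4.39286792e-01,  8.98345093e-01, -1.79127048e-03],
       [ 2.42859632e-04, -2.11271979e-03, -9.99997739e-01]]), 'force': array([ 0.21258539, -0.20617724, -0.23703377]), 'moment': array([-0.02636632,  0.00241548, -0.04232547]), 'gripper_force': 0.0, 'finger_gap': 85.34487410962159} 25.0
```

View pics/scene0.png

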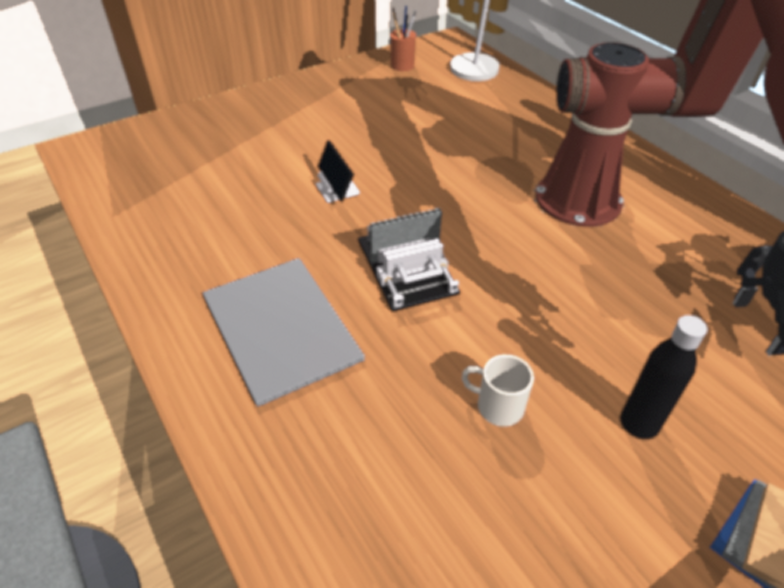

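View pics/top0.png

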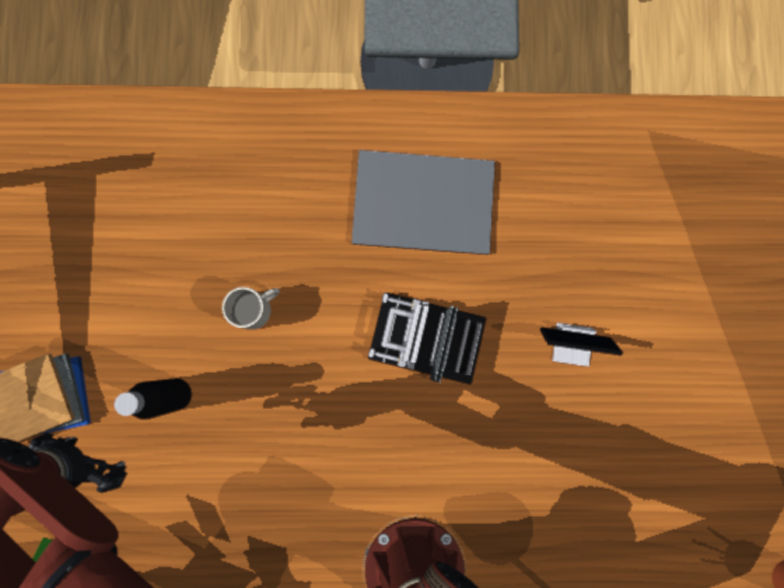

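The top view shows the dock at about (428,338), the phone at (580,342), the mug at (246,307) and the bottle at (150,400), all in enlarged-picture pixels. I'll crop the dock and phone from both cameras for closer readings.

Run:
```python
import cv2,numpy as np
t=cv2.imread("raw_top0.png");s=cv2.imread("raw_scene0.png")
def crop(im,x,y,w,h,k): 
    c=cv2.resize(im[y:y+h,x:x+w],None,fx=k,fy=k,interpolation=cv2.INTER_CUBIC)
    for i in range(0,w,10): cv2.putText(c,str(x+i),(i*k,8),0,.3,(0,255,255),1); cv2.line(c,(i*k,10),(i*k,14),(0,255,255),1)
    for i in range(0,h,10): cv2.putText(c,str(y+i),(0,i*k+4),0,.3,(0,255,255),1); cv2.line(c,(22,i*k),(26,i*k),(0,255,255),1)
    return c
cv2.imwrite("pics/ct.png",crop(t,255,200,195,80,4))
cv2.imwrite("pics/cs.png",crop(s,215,90,125,135,4))
```

```text
(no output)
```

View pics/ct.png

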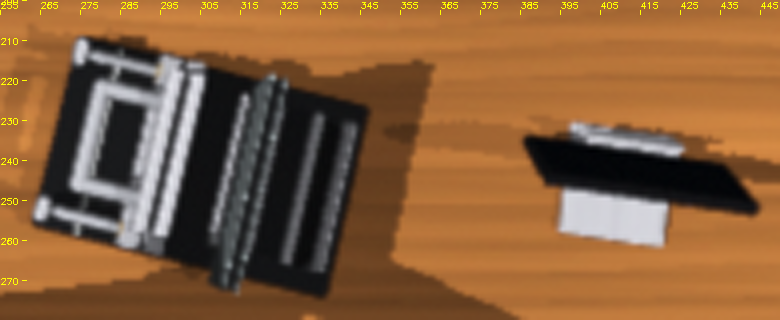

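View pics/cs.png

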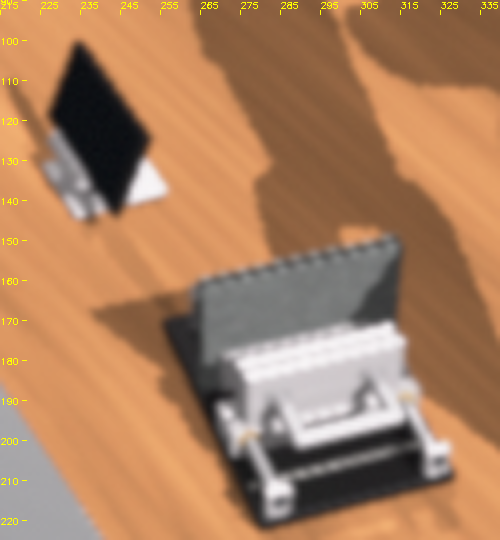

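The crops show the corners of the dock base, the e-reader and the phone clearly in both cameras. I'll fit the poses jointly.

```bash
cat > h.py <<'E'
import numpy as np
from cell import env
from scipy.optimize import least_squares
from scipy.spatial.transform import Rotation as R
def proj(n,P):
    c=env.camera_params(n); q=(np.atleast_2d(P)-c['position'])@c['orientation']
    return np.c_[c['fx']*q[:,0]/q[:,2]+c['cx'],c['fy']*q[:,1]/q[:,2]+c['cy']]
def place(p,L): return np.asarray(L,float)@R.from_euler('z',p[2]).as_matrix().T+[p[0],p[1],0]
def fit(p0,obs):
    f=lambda p:np.concatenate([(proj(n,place(p,L))-px).ravel() for n,L,px in obs])
    r=least_squares(f,p0,loss='soft_l1'); return r.x,f(r.x).reshape(-1,2)
T=lambda a:np.array(a)/4+[255,200]-.4
S=lambda a:np.array(a)/4+[215,90]-.4
E
python3 - <<'E'
from h import *
np.set_printoptions(precision=2,suppress=True)
d=[('top',[[75,115,14],[75,-115,14],[-75,-115,14],[-75,115,14]],T([[78,37],[370,106],[325,297],[33,224]])),
 ('scene',[[75,-115,14],[75,115,14],[-75,115,14]],S([[163,322],[265,530],[455,475]]))]
for o in (d,d[:1],d[1:]): x,r=fit([450,0,0],o); print('dock',x,np.degrees(x[2]),r.tolist() if o is d else '')
c,s=np.cos(np.radians(25)),np.sin(np.radians(25))
ph=lambda a,y,z:[a*c-z*s,y,62+a*s+z*c]
e=5.5
p=[('top',[ph(e,77.5,-39),ph(e,-77.5,-39),ph(-e,-77.5,39),ph(-e,77.5,39)],T([[524,137],[724,165],[760,212],[546,185]])),
 ('scene',[ph(e,-77.5,39),ph(e,77.5,39),ph(e,77.5,-39),ph(e,-77.5,-39)],S([[78,40],[150,135],[118,214],[50,115]]))]
for o in (p,p[:1],p[1:]): x,r=fit([450,-250,0],o); print('phone',x,np.degrees(x[2]),r.tolist() if o is p else '')
E
```

```text
dock [484.31 -24.45  -0.23] -13.342110710644468 [[-0.7475004654398276, -0.9596060821497474], [-0.2893641828065938, -0.3142881676220384], [0.10389431701969443, 0.34073207276287576], [-1.2580487648731378, 0.4810209126107168], [-0.6327730639847289, -1.134637397602063], [-1.1338372450201177, -1.3137476944121431], [0.8267507542885255, -0.5432072882557861]]
dock [484.14 -26.07  -0.23] -13.444425155022243 
dock [485.48 -20.6   -0.23] -13.016989608109343 
phone [ 475.25 -340.12   -0.13] -7.3190586102007105 [[-0.5192592105101994, -0.08236946670001544], [0.3291626327288668, -0.21688747807223763], [-0.5506850602505438, 2.271575948694192], [-0.8904757060868178, 1.7717879384084938], [-0.5917533117191738, -1.2810522504166357], [-0.38973904847532026, -0.45426266421041817], [-0.8674919063263076, 0.4287811834770139], [-1.058903980304649, -0.0241817392489736]]
phone [ 478.22 -341.5    -0.12] -7.002641312784413 
phone [ 473.95 -337.55  -12.7 ] -727.5504212192222
```

Run:
```python
from h import *
import cv2
c,s=np.cos(np.radians(25)),np.sin(np.radians(25))
ph=lambda a,y,z:[a*c-z*s,y,62+a*s+z*c]
B=[[1,1],[1,-1],[-1,-1],[-1,1]]
phone=np.radians(-7.3); PP=[476,-340.5,phone]; D=[484.5,-24.5,np.radians(-13.35)]
loops=[(PP,[ph(e,77.5*a,39*b) for a,b in B],(0,255,0) if e>0 else (0,0,255)) for e in(5.5,-5.5)]
loops+=[(PP,[[42.5*a,40*b,0] for a,b in B],(255,255,0))]
loops+=[(D,[[75*a,115*b,14] for a,b in B],(0,255,0)),(D,[[77.5*a,-30+6*b,114] for a,b in B],(0,0,255)),
 (D,[[56*a,-85+8*b,44] for a,b in B],(255,255,0))]
out=[]
for n,(x,y,w,h),k in(('top',(255,200,195,80),4),('scene',(215,90,125,135),4)):
    im=cv2.imread(f"raw_{n}0.png"); im=cv2.resize(im[y:y+h,x:x+w],None,fx=k,fy=k,interpolation=cv2.INTER_CUBIC)
    im=cv2.convertScaleAbs(im,alpha=1.3,beta=25)
    for p,L,col in loops:
        q=((proj(n,place(p,L))-[x,y]+.5)*k*8).astype(int)
        cv2.polylines(im,[q.reshape(-1,1,2)],True,col,1,cv2.LINE_AA,3)
    out.append(im)
sc=out[1]
cv2.imwrite("pics/ov_top.png",out[0]);cv2.imwrite("pics/ov_sc.png",sc)
```

```text
(no output)
```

View pics/ov_top.png

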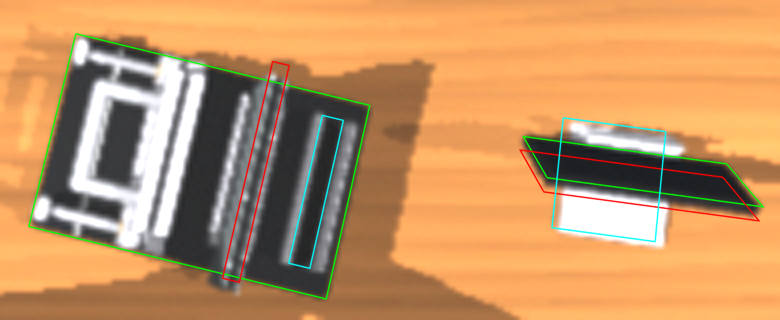

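View pics/ov_sc.png

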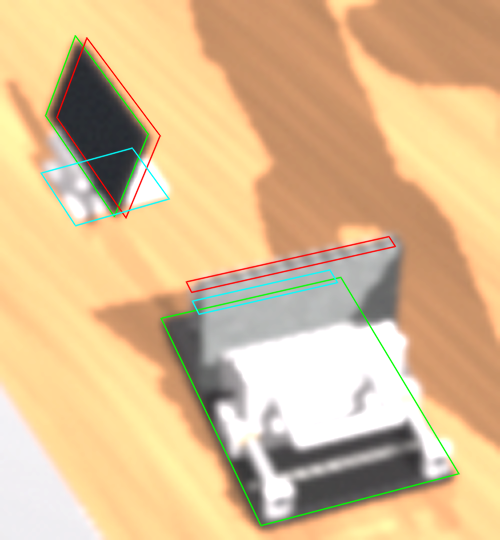

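The phone fit is about (477,-340.5) at -7.3°, with its centre near z=62. The dock is at (484.5,-24.5), yaw -13.35°. The wireframes agree to about 1 px. First I'll lift clear of the bottle and turn the tool.

>>> send_rows(
  commands="0 0 -0.4 1 -1;0 0 -0.4 1 -1;0 0 -0.4 1 -1;0 0 -0.4 1 -1;0 0 -0.4 1 -1;0 0 -0.4 1 -1;0 0 -0.4 1 -1;0 0 -0.4 1 -1;0 0 -0.4 1 -1;0 0 -0.4 1 -1;0 0 -0.3 1 -1;0 0 0 0.9 -1",
  grip_force=30,
)

```text
clock: 1.1
ee_pos: [274.9, 562.1, 387.6]
ee_rot: [[0.135, 0.991, 0.002], [0.991, -0.135, 0.003], [0.003, 0.001, -1.0]]
force: [0.4, 1.1, 0.5]
finger_gap: 85.2
gripper_force: 0.0
```

```bash
cat >> h.py <<'E'
D=[484.5,-24.5,np.radians(-13.35)]
def go(t):
    s=env.sense(); r=s['ee_rot']; d=np.array(t)-s['ee_pos']
    print('t',round(s['clock'],2),'pos',s['ee_pos'].round(1),'yawY',np.degrees(np.arctan2(r[1,1],r[0,1])).round(2),'F',s['force'].round(1),'M',s['moment'].round(2),'gap',round(s['finger_gap'],1),'gf',round(s['gripper_force'],1),'q',s['joints'].round(2))
    print('units x,y,z:',(r.T@d/30).round(3))
E
python3 -c "
from h import *
go([487,-341.8,101])"
```

```text
t 1.1 pos [274.9 562.1 387.6] yawY -7.75 F [0.4 1.1 0.5] M [ 0.04 -0.05 -0.04] gap 85.2 gf 0.0 q [ 1.    0.14  1.46 -0.    1.54  1.14]
units x,y,z: [-28.931  11.052   9.48 ]
```

>>> send_rows(
  commands="-0.5 0.2 0 0 -1;-1 0.4 0 0 -1;-1 0.4 0 0 -1;-1 0.4 0 0 -1;-1 0.4 0 0 -1;-1 0.4 0 0 -1;-1 0.4 0 0 -1;-1 0.4 0 0 -1;-1 0.4 0 0 -1;-1 0.4 0 0 -1;-1 0.4 0 0 -1;-1 0.4 0 0 -1",
)

```text
clock: 2.1
ee_pos: [366.3, 200.0, 384.8]
ee_rot: [[0.129, 0.992, -0.0], [0.992, -0.129, -0.0], [-0.0, -0.0, -1.0]]
force: [1.5, -0.4, -0.2]
finger_gap: 85.7
gripper_force: 0.0
```

>>> send_rows(
  commands="-1 0.4 0 0 -1;-1 0.4 0 0 -1;-1 0.4 0 0 -1;-1 0.4 0 0 -1;-1 0.4 0 0 -1;-1 0.4 0 0 -1;-1 0.4 0 0 -1;-1 0.4 0 0 -1;-1 0.4 0 0 -1;-1 0.4 0 0 -1;-1 0.4 0 0 -1;-1 0.4 0 0 -1",
)

```text
clock: 3.1
ee_pos: [462.4, -175.7, 384.7]
ee_rot: [[0.13, 0.991, -0.001], [0.991, -0.13, 0.001], [0.0, -0.001, -1.0]]
force: [0.9, -0.3, -0.1]
finger_gap: 85.1
gripper_force: 0.0
```

>>> send_rows(
  commands="-1 0.4 0 0 -1;-1 0.4 0 0 -1;-1 0.4 0.5 0 -1;-1 0.4 1 0 -1;-1 0 1 0 -1;-0.4 0 1 0 -1;0 0 1 0 -1;0 0 0.5 0 -1;0 0 0 0 -1;0 0 0 0 -1",
)

```text
clock: 3.93
ee_pos: [488.0, -338.2, 235.9]
ee_rot: [[0.13, 0.992, -0.003], [0.992, -0.13, 0.002], [0.002, -0.003, -1.0]]
force: [0.5, -0.4, 0.8]
finger_gap: 85.5
gripper_force: 0.0
```

```bash
python3 -c "
from h import *
go([487,-341.8,101])"
```

```text
t 3.93 pos [ 488.  -338.2  235.9] yawY -7.47 F [ 0.5 -0.4  0.8] M [ 0.01 -0.02 -0.01] gap 85.5 gf 0.0 q [-0.72  0.17  1.71  0.    1.27 -0.59]
units x,y,z: [-0.134 -0.005  4.496]
```

Lateral position is good. Now I'll descend most of the way and check.

>>> send_rows(
  commands="-0.1 0 0.6 0 -1;0 0 0.8 0 -1;0 0 0.8 0 -1;0 0 0.6 0 -1;0 0 0.5 0 -1;0 0 0.4 0 -1;0 0 0.3 0 -1;0 0 0.3 0 -1;0 0 0.2 0 -1;0 0 0 0 -1;0 0 0 0 -1",
)

```text
clock: 4.85
ee_pos: [488.7, -341.9, 102.8]
ee_rot: [[0.13, 0.992, 0.0], [0.992, -0.13, -0.0], [-0.0, 0.0, -1.0]]
force: [0.1, -0.0, -0.2]
finger_gap: 85.5
gripper_force: 0.0
```

Run:
```python
from h import *
import cv2
go([487,-341.8,101])
a=env.grab_frame('scene')[70:160,200:300,::-1]; b=env.grab_frame('top')[200:290,360:460,::-1]
cv2.imwrite('pics/g1.png',cv2.resize(np.hstack([a,b]),None,fx=4,fy=4,interpolation=cv2.INTER_CUBIC))
```

```text
t 4.85 pos [ 488.7 -341.9  102.8] yawY -7.45 F [ 0.1 -0.  -0.2] M [-0.01  0.02  0.03] gap 85.5 gf 0.0 q [-0.73  0.33  1.79 -0.    1.02 -0.6 ]
units x,y,z: [-0.005 -0.055  0.058]
```

View pics/g1.png

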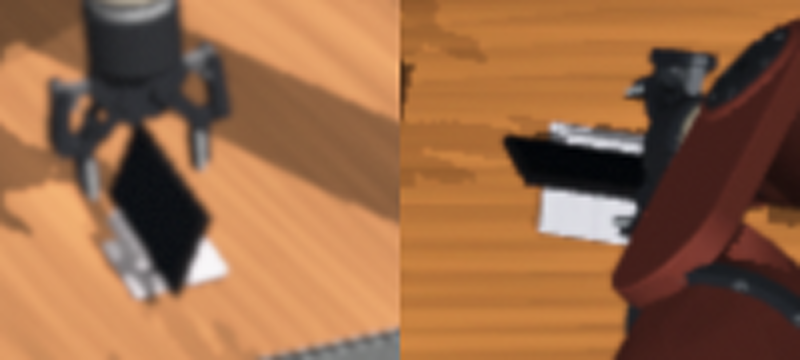

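The fingers straddle the phone, with the front one at (90,180) and the rear one at (200,150) in the left half, and nothing is touching. Next I'll close partway so the rear finger starts bringing the phone upright.

>>> send_rows(
  commands="0 0 0 0 -0.6;0 0 0 0 -0.4;0 0 0 0 -0.2;0 0 0 0 0;0 0 0 0 0.1;0 0 0 0 0.1;0 0 0 0 0.1;0 0 0 0 0.1",
  grip_force=25,
)

```text
clock: 5.62
ee_pos: [488.4, -341.7, 102.5]
ee_rot: [[0.13, 0.992, -0.0], [0.992, -0.13, 0.0], [0.0, -0.0, -1.0]]
force: [-0.3, -0.1, -0.1]
finger_gap: 38.3
gripper_force: 0.3
```

>>> send_rows(
  commands="0 0.04 0 0 0.2;0 0.04 0 0 0.25;0 0.04 0 0 0.3;0 0.04 0 0 0.4;0 0 0 0 0.5;0 0 0 0 0.6;0 0 0 0 0.7;0 0 0 0 0.8;0 0 0 0 1;0 0 0 0 1;0 0 0 0 1;0 0 0 0 1",
)

```text
clock: 6.62
ee_pos: [493.5, -342.4, 102.5]
ee_rot: [[0.13, 0.992, 0.001], [0.992, -0.13, -0.0], [-0.0, 0.001, -1.0]]
force: [2.8, -0.2, -2.0]
finger_gap: 10.6
gripper_force: 27.4
```

The gap of 10.6 mm means the phone is flush between the pads. I'll firm the grip and lift.

>>> send_rows(
  commands="0 0 0 0 1;0 0 -0.15 0 1;0 0 -0.2 0 1;0 0 -0.3 0 1;0 0 -0.4 0 1;0 0 -0.5 0 1;0 0 -0.5 0 1;0 0 -0.5 0 1;0 0 -0.5 0 1;0 0 -0.3 0 1;0 0 0 0 1;0 0 0 0 1",
  grip_force=50,
)

```text
clock: 7.62
ee_pos: [493.4, -342.7, 204.1]
ee_rot: [[0.13, 0.992, 0.001], [0.992, -0.13, -0.001], [-0.001, 0.001, -1.0]]
force: [1.0, 0.1, -1.6]
finger_gap: 10.0
gripper_force: 54.6
```

>>> send_rows(
  commands="0.4 -0.1 -0.2 0.2 1;0.8 -0.1 -0.2 0.2 1;1 -0.1 0 0.2 1;1 -0.1 0 0.2 1;1 -0.1 0 0.2 1;0.8 -0.1 0 0 1;0.4 0 0 0 1;0 0 0 0 1;0 0 0 0 1;0 0 0 0 1",
)

```text
clock: 8.45
ee_pos: [506.2, -181.0, 214.6]
ee_rot: [[0.233, 0.972, -0.001], [0.972, -0.233, -0.001], [-0.001, -0.001, -1.0]]
force: [-0.2, -0.4, -1.9]
finger_gap: 10.1
gripper_force: 54.5
```

Run:
```python
from h import *
import cv2
fs=place(D,[[0,-85,0]])[0]; print(fs)
go([fs[0],fs[1],150])
s=env.sense()
a=env.grab_frame('scene'); b=env.grab_frame('top')
cv2.imwrite('raw_scene1.png',a[:,:,::-1]);cv2.imwrite('raw_top1.png',b[:,:,::-1])
p=s['ee_pos'];q=proj('scene',p)[0].astype(int);r=proj('top',p)[0].astype(int);print(q,r)
def cr(im,c): x,y=c[0]-48,max(c[1]-50,0); print(x,y); return im[y:y+110,x:x+97,::-1]
cv2.imwrite('pics/g2.png',cv2.resize(np.hstack([cr(a,q),cr(b,r)]),None,fx=4,fy=4,interpolation=cv2.INTER_CUBIC))
```

```text
[ 464.8735928  -107.20310841    0.        ]
t 8.45 pos [ 506.2 -181.   214.6] yawY -13.47 F [-0.2 -0.4 -1.9] M [-0.03  0.    0.03] gap 10.1 gf 54.5 q [-0.47  0.07  1.86 -0.    1.21 -0.24]
units x,y,z: [ 2.073 -1.911  2.152]
[254 107] [373 230]
206 57
325 180
```

View pics/g2.png

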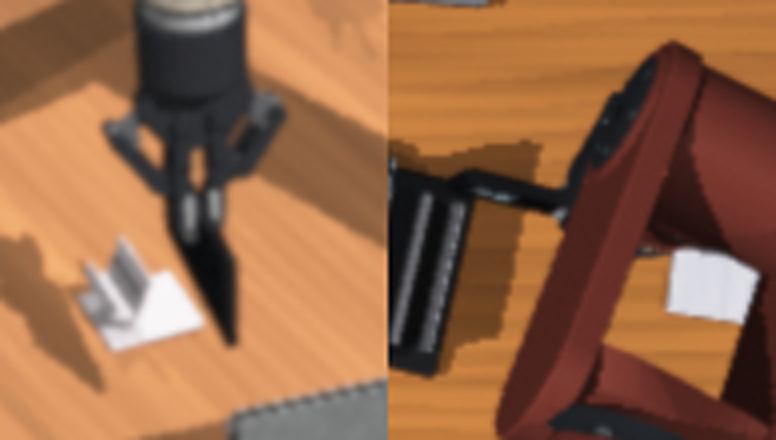

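The phone is held upright and the stand is empty. Its long axis runs along tool x, so it needs a 90° turn to line up with the slot. I'll turn here, then measure how it sits in the grip.

>>> send_rows(
  commands="0 0 0 -0.5 1;0 0 0 -1 1;0 0 0 -1 1;0 0 0 -1 1;0 0 0 -1 1;0 0 0 -1 1;0 0 0 -1 1;0 0 0 -1 1;0 0 0 -1 1;0 0 0 -1 1;0 0 0 -1 1;0 0 0 -1 1",
)

```text
clock: 9.55
ee_pos: [506.2, -181.4, 215.0]
ee_rot: [[-0.826, 0.563, -0.0], [0.563, 0.826, -0.0], [-0.0, -0.0, -1.0]]
force: [0.9, 1.3, -1.5]
finger_gap: 10.1
gripper_force: 54.4
```

>>> send_rows(
  commands="0 0 0 -1 1;0 0 0 -1 1;0 0 0 -1 1;0 0 0 -0.5 1;0 0 0 0 1;0 0 0 0 1;0 0 0 0 1",
)

```text
clock: 10.13
ee_pos: [506.2, -180.8, 215.0]
ee_rot: [[-0.972, 0.235, -0.0], [0.235, 0.972, -0.0], [0.0, -0.0, -1.0]]
force: [0.3, -0.3, -2.3]
finger_gap: 10.0
gripper_force: 54.4
```

Run:
```python
from h import *
import cv2
fs=place(D,[[0,-85,0]])[0]
go([fs[0],fs[1],214])
s=env.sense(); p=s['ee_pos'];r=s['ee_rot']
a=env.grab_frame('scene'); cv2.imwrite('raw_scene2.png',a[:,:,::-1])
# predicted phone wireframe: centre 35 mm ahead of TCP
im=np.ascontiguousarray(a[80:210,180:340,::-1]);k=5;im=cv2.resize(im,None,fx=k,fy=k,interpolation=cv2.INTER_CUBIC)
for e,c in((5.5,(0,255,0)),(-5.5,(0,0,255))):
    L=np.array([[x*77.5,e,36+z*39] for x,z in((1,1),(1,-1),(-1,-1),(-1,1))])@r.T+p
    q=proj('scene',L);print(q.round(1).tolist())
    cv2.polylines(im,[((q-[180,80]+.5)*k).astype(int).reshape(-1,1,2)],True,c,1)
cv2.imwrite('pics/g3.png',im[:600])
```

```text
t 10.13 pos [ 506.2 -180.8  215. ] yawY 76.42 F [ 0.3 -0.3 -2.3] M [ 0.02  0.04 -0.01] gap 10.0 gf 54.4 q [-0.47  0.07  1.86 -0.    1.21 -1.81]
units x,y,z: [1.916 2.06  0.032]
[[281.0, 124.7], [281.2, 102.2], [228.6, 112.1], [230.7, 134.9]]
[[279.7, 122.7], [279.9, 100.1], [227.6, 110.0], [229.7, 132.7]]
```

View pics/g3.png

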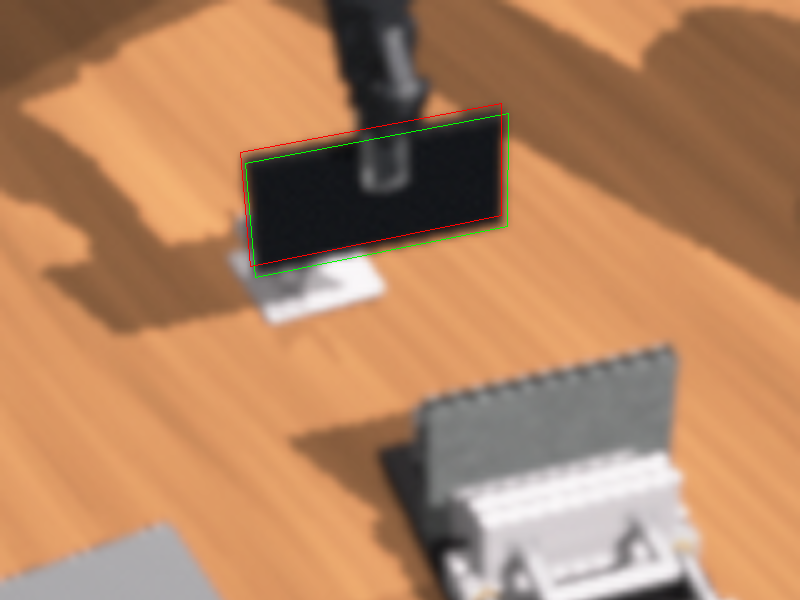

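The predicted phone outline matches the picture, with the black slab spanning (250–501, 118–267). It is level and centred in the grip to about 1 mm, with its centre about 35.5 mm ahead of the TCP. Next I'll move over the slot.

```bash
sed -i 's/^D=.*/D=[484.4,-25.5,np.radians(-13.4)]/' h.py; python3 -c "
from h import *
fs=place(D,[[-.7,-85,0]])[0];print(fs);go([fs[0],fs[1],88.5])"
```

```text
[ 464.02048509 -108.02372612    0.        ]
t 10.18 pos [ 506.3 -180.6  215. ] yawY 76.44 F [-0.3  0.  -0.9] M [0.04 0.01 0.02] gap 10.0 gf 54.4 q [-0.47  0.07  1.86 -0.    1.21 -1.81]
units x,y,z: [1.936 2.022 4.215]
```

>>> send_rows(
  commands="0.3 0.3 0 -0.03 1;0.4 0.4 0 0 1;0.4 0.4 0.2 0 1;0.4 0.4 0.3 0 1;0.3 0.3 0.4 0 1;0.14 0.22 0.4 0 1;0 0 0.2 0 1;0 0 0 0 1;0 0 0 0 1;0 0 0 0 1",
)

```text
clock: 11.02
ee_pos: [464.5, -108.3, 170.9]
ee_rot: [[-0.973, 0.23, 0.002], [0.23, 0.973, -0.001], [-0.002, -0.0, -1.0]]
force: [0.1, -0.9, -1.2]
finger_gap: 9.3
gripper_force: 54.2
```

Run:
```python
from h import *
import cv2
fs=place(D,[[-.7,-85,0]])[0];go([fs[0],fs[1],88.5])
for n in('scene','top'): cv2.imwrite(f'raw_{n}3.png',env.grab_frame(n)[:,:,::-1])
a=cv2.imread('raw_scene3.png')[110:230,240:340];b=cv2.imread('raw_top3.png')[190:310,280:380]
cv2.imwrite('pics/g4.png',cv2.resize(np.hstack([a,b]),None,fx=4,fy=4,interpolation=cv2.INTER_CUBIC))
```

```text
t 11.02 pos [ 464.5 -108.3  170.9] yawY 76.7 F [ 0.1 -0.9 -1.2] M [-0.01 -0.01  0.01] gap 9.3 gf 54.2 q [-0.38 -0.01  2.03 -0.    1.12 -1.72]
units x,y,z: [0.024 0.007 2.748]
```

View pics/g4.png

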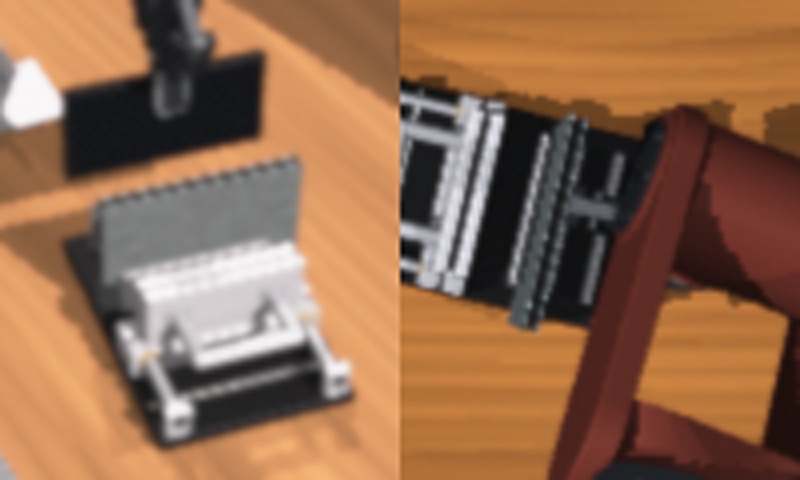

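The phone hangs level and parallel over the slot, behind the e-reader. I'll descend in stages and watch the force.

>>> send_rows(
  commands="0 0 0.2 0 1;0 0 0.3 0 1;0 0 0.3 0 1;0 0 0.3 0 1;0 0 0.2 0 1;0 0 0.1 0 1;0 0 0.1 0 1;0 0 0.1 0 1;0 0 0.1 0 1;0 0 0 0 1",
)

```text
clock: 11.95
ee_pos: [463.4, -107.7, 118.6]
ee_rot: [[-0.973, 0.23, -0.001], [0.23, 0.973, 0.0], [0.001, 0.0, -1.0]]
force: [-0.4, 0.9, -2.0]
finger_gap: 9.9
gripper_force: 54.3
```

>>> send_rows(
  commands="0 0 0.1 0 1;0 0 0.1 0 1;0 0 0.1 0 1;0 0 0.1 0 1;0 0 0.1 0 1;0 0 0.1 0 1;0 0 0 0 1;0 0 0 0 1",
)

```text
clock: 12.62
ee_pos: [463.4, -107.7, 100.6]
ee_rot: [[-0.973, 0.23, -0.001], [0.23, 0.973, 0.0], [0.001, 0.0, -1.0]]
force: [0.1, 0.9, -1.5]
finger_gap: 10.2
gripper_force: 54.3
```

```bash
python3 -c "
from h import *
fs=place(D,[[-.7,-85,0]])[0];go([fs[0],fs[1],88.5])"
```

```text
t 12.62 pos [ 463.4 -107.7  100.6] yawY 76.72 F [ 0.1  0.9 -1.5] M [ 0.01  0.06 -0.01] gap 10.2 gf 54.3 q [-0.38  0.1   2.07  0.    0.97 -1.72]
units x,y,z: [-0.024 -0.007  0.404]
```

It's inside the slot with no contact forces. I'll keep lowering until I feel the floor.

>>> send_rows(
  commands="0 0 0.1 0 1;0 0 0.1 0 1;0 0 0.08 0 1;0 0 0.05 0 1;0 0 0 0 1",
)

```text
clock: 13.03
ee_pos: [463.2, -107.6, 90.5]
ee_rot: [[-0.973, 0.23, -0.001], [0.23, 0.973, 0.0], [0.001, 0.0, -1.0]]
force: [-0.5, -1.3, -2.2]
finger_gap: 10.0
gripper_force: 54.3
```

>>> send_rows(
  commands="0 0 0.04 0 1;0 0 0.04 0 1;0 0 0 0 1",
)

```text
clock: 13.28
ee_pos: [463.5, -107.7, 88.5]
ee_rot: [[-0.973, 0.23, -0.0], [0.23, 0.973, 0.0], [0.0, 0.0, -1.0]]
force: [0.3, 0.6, -1.4]
finger_gap: 9.9
gripper_force: 54.3
```

>>> send_rows(
  commands="0 0 0.04 0 1;0 0 0 0 1",
)

```text
clock: 13.45
ee_pos: [463.8, -107.8, 88.3]
ee_rot: [[-0.973, 0.23, -0.0], [0.23, 0.973, 0.0], [0.0, 0.0, -1.0]]
force: [-2.3, -0.2, 4.8]
finger_gap: 10.1
gripper_force: 55.1
```

>>> send_rows(
  commands="0 0 0.04 0 1;0 0 0 0 1",
)

```text
clock: 13.62
ee_pos: [463.8, -107.8, 88.2]
ee_rot: [[-0.973, 0.229, -0.001], [0.229, 0.973, 0.0], [0.001, 0.0, -1.0]]
force: [-5.8, 1.7, 13.4]
finger_gap: 10.1
gripper_force: 56.5
```

The phone is on the floor: contact came at z=88.3 mm, as predicted, pressing 13 N. I'll open only partway to stay clear of the e-reader, then go up.

>>> send_rows(
  commands="0 0 -0.03 0 1;0 0 0 0 0.7;0 0 0 0 0.6;0 0 0 0 0.5;0 0 0 0 0.4;0 0 0 0 0.35;0 0 0 0 0.35;0 0 0 0 0.35",
)

```text
clock: 14.28
ee_pos: [463.6, -107.8, 87.1]
ee_rot: [[-0.973, 0.23, -0.0], [0.23, 0.973, -0.0], [0.0, -0.0, -1.0]]
force: [0.5, -0.6, -0.6]
finger_gap: 27.7
gripper_force: 0.0
```

>>> send_rows(
  commands="0 0 -0.1 0 0.35;0 0 -0.2 0 0.35;0 0 -0.4 0 0.35;0 0 -0.6 0 0.35;0 0 -0.8 0 0.35;0 0 -0.8 0 0.35;0 0 -0.6 0 0.35;0 0 -0.3 0 0.35;0 0 0 0 0.35;0 0 0 0 0.35",
)

```text
clock: 15.12
ee_pos: [463.7, -107.8, 201.4]
ee_rot: [[-0.973, 0.23, 0.001], [0.23, 0.973, -0.0], [-0.001, -0.0, -1.0]]
force: [-0.1, -0.1, 0.1]
finger_gap: 27.8
gripper_force: 0.0
```

Run:
```python
from h import *
import cv2
# backproject handle bar pixels of first pictures to z=58, dock frame
def bp(n,px,z):
    c=env.camera_params(n); d=c['orientation']@np.array([(px[0]-c['cx'])/c['fx'],(px[1]-c['cy'])/c['fy'],1.]); return c['position']+d*(z-c['position'][2])/d[2]
Rz=R.from_euler('z',D[2]).as_matrix()
def dock(w): return (Rz.T@(w-[D[0],D[1],0])).round(1)
for p in([100,83],[76,186]): print('top bar end',dock(bp('top',T(p),64)))
for p in([300,440],[402,412]): print('scene bar',dock(bp('scene',S(p),58)))
for p in([270,478],[420,448]): print('scene line',dock(bp('scene',S(p),14)))
for p in([83,252],[118,58]): print('top line',dock(bp('top',T(p),14)))
a=env.grab_frame('scene');cv2.imwrite('raw_scene4.png',a[:,:,::-1]);b=env.grab_frame('top');cv2.imwrite('raw_top4.png',b[:,:,::-1])
h=place(D,[[0,80,0]])[0];print(h);go([h[0],h[1],160])
```

```text
top bar end [37.8 89.5 64. ]
top bar end [-39.1  88.8  64. ]
scene bar [35.9 88.3 58. ]
scene bar [-41.4  86.   58. ]
scene line [53.1 76.2 14. ]
scene line [-59.4  83.9  14. ]
top line [-84.6  71.1  14. ]
top line [63.9 79.9 14. ]
[502.93983228  52.32207026   0.        ]
t 15.22 pos [ 462.6 -107.4  199.7] yawY 76.72 F [ 0.2 -0.1 -0.2] M [-0.01  0.    0.04] gap 27.9 gf 0.0 q [-0.38 -0.05  2.01  0.    1.18 -1.72]
units x,y,z: [-0.09   5.489  1.325]
```

The phone is released and the gripper is clear. I'll refine the bar position from brightness profiles along dock y, and check the phone numerically.

Run:
```python
from h import *
import cv2
from scipy.ndimage import map_coordinates
def prof(f,n,xs,ys,z):
    im=cv2.cvtColor(cv2.imread(f),cv2.COLOR_BGR2GRAY).astype(float); out=0
    for x in xs:
        q=proj(n,place(D,[[x,y,z] for y in ys])); out=out+map_coordinates(im,[q[:,1],q[:,0]],order=1)
    return (out/len(xs)).round().astype(int)
ys=np.arange(30,125,2); xs=range(-20,21,5)
print('top bar z60');print(list(zip(ys.tolist(),prof('raw_top0.png','top',xs,ys,60).tolist())))
print('scene bar z60');print(list(zip(ys.tolist(),prof('raw_scene0.png','scene',xs,ys,60).tolist())))
print('scene line z14');print(list(zip(ys.tolist(),prof('raw_scene0.png','scene',xs,ys,14).tolist())))
y2=np.arange(-120,-50,2)
print('top z92 phone');print(list(zip(y2.tolist(),prof('raw_top4.png','top',[-60,-50,-45],y2,92).tolist())))
x2=np.arange(-110,111,4)
for nm in('raw_top4.png',):
  print('phone along');im=[(int(x),int(prof(nm,'top',[x],np.array([-87,-85,-83]),92).mean())) for x in x2];print(im)
```

```text
top bar z60
[(30, 78), (32, 127), (34, 181), (36, 205), (38, 213), (40, 204), (42, 183), (44, 172), (46, 176), (48, 176), (50, 143), (52, 93), (54, 50), (56, 31), (58, 26), (60, 26), (62, 26), (64, 26), (66, 26), (68, 26), (70, 26), (72, 26), (74, 30), (76, 49), (78, 91), (80, 130), (82, 145), (84, 165), (86, 187), (88, 199), (90, 194), (92, 158), (94, 104), (96, 57), (98, 33), (100, 27), (102, 27), (104, 26), (106, 27), (108, 27), (110, 31), (112, 46), (114, 77), (116, 104), (118, 117), (120, 121), (122, 122), (124, 122)]
scene bar z60
[(30, 206), (32, 204), (34, 203), (36, 203), (38, 203), (40, 203), (42, 203), (44, 203), (46, 203), (48, 203), (50, 201), (52, 199), (54, 196), (56, 192), (58, 189), (60, 186), (62, 187), (64, 190), (66, 195), (68, 198), (70, 199), (72, 195), (74, 187), (76, 178), (78, 177), (80, 187), (82, 205), (84, 223), (86, 234), (88, 237), (90, 235), (92, 226), (94, 206), (96, 174), (98, 135), (100, 98), (102, 67), (104, 48), (106, 39), (108, 37), (110, 41), (112, 52), (114, 69), (116, 90), (118, 108), (120, 115), (122, 110), (124, 93)]
scene line z14
[(30, 214)
[... 822 characters left out ...]
1), (-66, 56), (-64, 47), (-62, 33), (-60, 22), (-58, 18), (-56, 17), (-54, 17), (-52, 17)]
phone along
[(-110, 47), (-106, 47), (-102, 46), (-98, 46), (-94, 46), (-90, 47), (-86, 47), (-82, 47), (-78, 46), (-74, 46), (-70, 45), (-66, 46), (-62, 45), (-58, 46), (-54, 45), (-50, 46), (-46, 44), (-42, 45), (-38, 50), (-34, 45), (-30, 43), (-26, 43), (-22, 41), (-18, 41), (-14, 40), (-10, 43), (-6, 43), (-2, 39), (2, 31), (6, 27), (10, 31), (14, 29), (18, 27), (22, 25), (26, 25), (30, 25), (34, 25), (38, 24), (42, 23), (46, 23), (50, 24), (54, 24), (58, 23), (62, 22), (66, 24), (70, 25), (74, 32), (78, 60), (82, 74), (86, 91), (90, 123), (94, 129), (98, 129), (102, 136), (106, 139), (110, 136)]
```

The bar centre is at dock y≈86.5, and the line is at about 79, both from the profile peaks. I'll move above the handle.

>>> send_rows(
  commands="0 0.4 0 0 0.2;0 0.7 0 0 0.2;0 0.9 0 0 0.2;0 0.9 0 0 0.2;0 0.9 0 0 0.2;0 0.8 0 0 0.2;0 0.6 0 0 0.2;0 0.3 0 0 0.2;0 0 0.2 0 0.2;0 0 0.2 0 0.2;0 0 0 0 0.2;0 0 0 0 0.2",
)

```text
clock: 16.22
ee_pos: [500.5, 51.8, 187.8]
ee_rot: [[-0.973, 0.231, -0.003], [0.231, 0.973, -0.0], [0.003, -0.001, -1.0]]
force: [-0.2, -0.4, -0.6]
finger_gap: 34.3
gripper_force: 0.0
```

```bash
python3 -c "
from h import *
h=place(D,[[0,86.5,0]])[0];print(h);go([h[0],h[1],64])"
```

```text
[504.44619365  58.64511347   0.        ]
t 16.22 pos [500.5  51.8 187.8] yawY 76.65 F [-0.2 -0.4 -0.6] M [ 0.04 -0.    0.05] gap 34.3 gf 0.0 q [-0.04  0.03  1.96 -0.    1.16 -1.37]
units x,y,z: [-0.088  0.256  4.126]
```

>>> send_rows(
  commands="-0.08 0.23 0.3 0 0.2;0 0 0.5 0 0.2;0 0 0.6 0 0.2;0 0 0.5 0 0.2;0 0 0.4 0 0.2;0 0 0.2 0 0.2;0 0 0.2 0 0.2;0 0 0 0 0.2;0 0 0 0 0.2",
)

```text
clock: 16.97
ee_pos: [505.8, 58.9, 108.4]
ee_rot: [[-0.973, 0.23, 0.0], [0.23, 0.973, 0.0], [-0.0, 0.0, -1.0]]
force: [-1.0, 0.9, -0.1]
finger_gap: 34.2
gripper_force: 0.0
```

```bash
python3 -c "
from h import *
h=place(D,[[0,86.5,0]])[0];go([h[0],h[1],64])"
```

```text
t 16.97 pos [505.8  58.9 108.4] yawY 76.71 F [-1.   0.9 -0.1] M [-0.02 -0.01 -0.01] gap 34.2 gf 0.0 q [-0.02  0.16  1.99  0.    0.99 -1.36]
units x,y,z: [ 0.042 -0.02   1.479]
```

>>> send_rows(
  commands="0.04 -0.02 0.15 0 0.2;0 0 0.2 0 0.2;0 0 0.2 0 0.2;0 0 0.2 0 0.2;0 0 0.2 0 0.2;0 0 0.2 0 0.2;0 0 0.2 0 0.2;0 0 0.12 0 0.2;0 0 0 0 0.2",
)

```text
clock: 17.72
ee_pos: [503.2, 58.7, 62.8]
ee_rot: [[-0.973, 0.23, -0.002], [0.23, 0.973, 0.0], [0.002, -0.0, -1.0]]
force: [-0.8, 0.3, -0.3]
finger_gap: 34.2
gripper_force: 0.0
```

>>> send_rows(
  commands="0 0 0 0 0.35;0 0 0 0 0.45;0 0 0 0 0.55;0 0 0 0 0.6;0 0 0 0 0.65;0 0 0 0 0.7;0 0 0 0 0.8;0 0 0 0 1;0 0 0 0 1;0 0 0 0 1;0 0 0 0 1",
  grip_force=25,
)

```text
clock: 18.63
ee_pos: [504.3, 58.6, 64.4]
ee_rot: [[-0.973, 0.23, 0.0], [0.23, 0.973, -0.0], [-0.0, -0.0, -1.0]]
force: [-1.4, -1.8, 3.0]
finger_gap: 11.2
gripper_force: 24.4
```

```bash
python3 -c "
from h import *
h=place(D,[[0,86.5,0]])[0];go([h[0],h[1],64])"
```

```text
t 18.63 pos [504.3  58.6  64.4] yawY 76.72 F [-1.4 -1.8  3. ] M [-0.14  0.13  0.01] gap 11.2 gf 24.4 q [-0.02  0.23  2.01 -0.    0.9  -1.36]
units x,y,z: [-0.004  0.004  0.012]
```

I have the bar gripped, with the jaw at its stop and almost no pull on the wrist. I'll firm the grip and pull in small steps to find where the jaw leaves its stop.

>>> send_rows(
  commands="0 0 0 0 1;0 0 0 0 1;0 0 0 0 1;0 0.03 0 0 1;0 0 0 0 1",
  grip_force=80,
)

```text
clock: 19.05
ee_pos: [504.3, 58.6, 64.5]
ee_rot: [[-0.973, 0.229, -0.001], [0.229, 0.973, -0.002], [0.0, -0.002, -1.0]]
force: [-2.0, -4.7, 5.8]
finger_gap: 9.1
gripper_force: 78.3
```

>>> send_rows(
  commands="0 0.03 0 0 1;0 0 0 0 1",
)

```text
clock: 19.22
ee_pos: [504.4, 58.8, 64.5]
ee_rot: [[-0.974, 0.228, -0.001], [0.228, 0.974, -0.004], [0.0, -0.004, -1.0]]
force: [-2.6, -6.6, 6.2]
finger_gap: 9.2
gripper_force: 78.3
```

>>> send_rows(
  commands="0 0.07 0 0 1;0 0 0 0 1",
)

```text
clock: 19.38
ee_pos: [504.8, 60.7, 64.5]
ee_rot: [[-0.974, 0.228, -0.001], [0.228, 0.974, -0.004], [0.0, -0.004, -1.0]]
force: [-3.1, -6.8, 7.0]
finger_gap: 9.7
gripper_force: 78.3
```

>>> send_rows(
  commands="0 0.1 0 0 1;0 0.1 0 0 1;0 0.1 0 0 1;0 0 0 0 1;0 0 0 0 1",
)

```text
clock: 19.8
ee_pos: [506.9, 69.1, 64.5]
ee_rot: [[-0.974, 0.228, -0.001], [0.228, 0.974, -0.005], [0.0, -0.005, -1.0]]
force: [-2.8, -9.4, 7.1]
finger_gap: 9.2
gripper_force: 78.4
```

```bash
cat >> h.py <<'E'
def jaw():
    s=env.sense();Rz=R.from_euler('z',D[2]).as_matrix()
    print('dock',(Rz.T@(s['ee_pos']-[D[0],D[1],0])).round(1),'F',(Rz.T@s['force']).round(1))
E
python3 -c "
from h import *
jaw();go([0,0,0])"
```

```text
dock [-0.1 97.2 64.5] F [-0.5 -9.8  7.1]
t 19.8 pos [506.9  69.1  64.5] yawY 76.81 F [-2.8 -9.4  7.1] M [-1.4   0.52 -0.06] gap 9.2 gf 78.4 q [ 0.    0.24  2.   -0.01  0.91 -1.34]
units x,y,z: [15.923 -6.088  2.183]
```

The jaw left its stop at dock y≈86.7. The 9.8 N pull at 10.5 mm of travel agrees with the spring figures. I'll pull the remaining 19.4 mm.

>>> send_rows(
  commands="0 0.1 0 0 1;0 0.1 0 0 1;0 0.1 0 0 1;0 0.1 0 0 1;0 0.1 0 0 1;0 0.08 0 0 1;0 0.06 0 0 1;0 0 0 0 1;0 0 0 0 1;0 0 0 0 1",
)

```text
clock: 20.63
ee_pos: [511.1, 86.9, 64.4]
ee_rot: [[-0.974, 0.228, -0.002], [0.228, 0.974, -0.006], [0.001, -0.007, -1.0]]
force: [-3.3, -11.2, 8.4]
finger_gap: 9.7
gripper_force: 78.5
```

Run:
```python
from h import *
import cv2
from scipy.ndimage import map_coordinates
jaw();go([0,0,0])
cv2.imwrite('raw_scene5.png',env.grab_frame('scene')[:,:,::-1]);cv2.imwrite('raw_top5.png',env.grab_frame('top')[:,:,::-1]);jaw()
ys=np.arange(60,100,2.)
def prof(f,n,x,z):
    im=cv2.cvtColor(cv2.imread(f),cv2.COLOR_BGR2GRAY).astype(float)
    q=proj(n,place(D,[[x,y,z] for y in ys])); return map_coordinates(im,[q[:,1],q[:,0]],order=1).astype(int).tolist()
print(ys.astype(int).tolist())
for f,n in(('raw_scene0.png','scene'),('raw_scene5.png','scene'),('raw_top5.png','top')):
  for x in(-68,-50,-45,45,50,68): print(f,x,prof(f,n,x,14))
```

```text
dock [-1.000e-01  1.155e+02  6.440e+01] F [ -0.7 -11.7   8.4]
t 20.63 pos [511.1  86.9  64.4] yawY 76.83 F [ -3.3 -11.2   8.4] M [-1.74  0.62 -0.13] gap 9.7 gf 78.5 q [ 0.04  0.25  1.98 -0.01  0.91 -1.3 ]
units x,y,z: [15.927 -6.685  2.201]
dock [-1.000e-01  1.154e+02  6.440e+01] F [ -1.8 -11.8   7. ]
[60, 62, 64, 66, 68, 70, 72, 74, 76, 78, 80, 82, 84, 86, 88, 90, 92, 94, 96, 98]
raw_scene0.png -68 [197, 192, 190, 192, 191, 190, 193, 201, 205, 208, 216, 225, 230, 233, 235, 230, 219, 198, 166, 143]
raw_scene0.png -50 [63, 43, 31, 26, 28, 31, 38, 47, 57, 66, 64, 59, 49, 37, 29, 24, 22, 22, 26, 32]
raw_scene0.png -45 [68, 49, 36, 33, 33, 38, 43, 54, 64, 68, 69, 62, 50, 40, 32, 27, 26, 26, 26, 27]
raw_scene0.png 45 [57, 56, 59, 59, 61, 64, 82, 104, 128, 152, 171, 186, 198, 213, 213, 209, 198, 179, 153, 124]
raw_scene0.png 50 [143, 141, 142, 143, 143, 144, 147, 155, 169, 185, 204, 219, 230, 236, 237, 233, 218, 198, 168, 144]
raw_scene0.png 68 [25, 25, 25, 25, 26, 29, 36, 46, 56, 64, 66, 63, 56, 48, 43, 41, 42, 51, 59, 67]
raw_scene5.png -68 [164, 144, 135, 132, 138, 151, 165, 180, 190, 2
[... 523 characters left out ...]
47, 154, 162, 161, 159, 152, 143, 126, 107, 88, 70, 55, 43, 37, 35, 36, 46, 56, 67]
raw_top5.png -68 [75, 134, 197, 213, 221, 221, 222, 220, 212, 189, 156, 106, 68, 40, 37, 38, 39, 36, 34, 32]
raw_top5.png -50 [129, 194, 210, 218, 214, 196, 184, 187, 168, 139, 93, 58, 31, 24, 19, 19, 19, 20, 21, 21]
raw_top5.png -45 [158, 193, 214, 219, 204, 188, 181, 186, 187, 149, 104, 60, 42, 32, 30, 28, 25, 26, 31, 34]
raw_top5.png 45 [58, 59, 55, 47, 39, 38, 51, 59, 63, 63, 64, 65, 68, 71, 73, 74, 74, 74, 73, 72]
raw_top5.png 50 [57, 58, 58, 53, 46, 37, 42, 51, 57, 61, 64, 66, 68, 71, 71, 71, 71, 71, 70, 70]
raw_top5.png 68 [57, 57, 56, 56, 56, 57, 58, 45, 39, 38, 47, 54, 57, 57, 57, 57, 56, 55, 55, 54]
```

Run:
```python
from h import *
import cv2
from scipy.ndimage import map_coordinates
def prof(f,n,xs,ys,z=14):
    im=cv2.cvtColor(cv2.imread(f),cv2.COLOR_BGR2GRAY).astype(float)
    return np.mean([map_coordinates(im,[q[:,1],q[:,0]],order=1) for q in(proj(n,place(D,[[x,y,z] for y in ys])) for x in xs)],0)
y0=np.arange(36,76,.25)
for n,xs in(('scene',[66,68,70]),('scene',[-45,-50]),('top',[-70,-66]),('top',[-50,-46])):
    a=prof(f'raw_{n}0.png',n,xs,y0); 
    print(n,xs,'shut',a[::8].astype(int).tolist(),'now(+30)',prof(f'raw_{n}5.png',n,xs,y0+30)[::8].astype(int).tolist())
    e=[]
    for sh in np.arange(22,38,.25):
        b=prof(f'raw_{n}5.png',n,xs,y0+sh); m=slice(30,100)
        e.append((1-np.corrcoef(a[m],b[m])[0,1],sh))
    print(min(e))
```

```text
scene [66, 68, 70] shut [143, 145, 143, 135, 123, 107, 85, 65, 46, 32, 28, 25, 26, 26, 26, 26, 27, 29, 36, 46] now(+30) [155, 156, 155, 148, 137, 121, 104, 87, 69, 56, 44, 40, 41, 44, 51, 60, 70, 82, 95, 105]
(np.float64(0.0013819968494952484), np.float64(31.25))
scene [-45, -50] shut [199, 208, 220, 230, 235, 237, 233, 223, 202, 169, 133, 97, 66, 46, 33, 30, 30, 35, 41, 51] now(+30) [86, 92, 96, 96, 91, 83, 74, 65, 57, 49, 42, 36, 31, 29, 27, 28, 31, 35, 38, 45]
(np.float64(0.0038810195976655137), np.float64(24.0))
top [-70, -66] shut [170, 179, 183, 185, 182, 168, 133, 92, 58, 46, 45, 47, 48, 47, 45, 45, 48, 50, 51, 57] now(+30) [212, 218, 219, 218, 217, 208, 186, 154, 108, 76, 55, 49, 46, 47, 47, 45, 42, 41, 50, 82]
(np.float64(0.002202262019872725), np.float64(32.5))
top [-50, -46] shut [209, 200, 181, 174, 178, 175, 145, 96, 54, 30, 23, 22, 22, 24, 24, 24, 23, 23, 23, 28] now(+30) [218, 210, 194, 185, 189, 178, 144, 98, 57, 32, 24, 22, 21, 21, 21, 21, 22, 24, 26, 35]
(np.float64(0.0015762218999654243), np.float64(29.75))
```

The TCP indicates 28.8 mm of travel and the images about 29.75 mm. I'll nudge it out by 0.9 mm and check again.

>>> send_rows(
  commands="0 0.03 0 0 1;0 0 0 0 1;0 0 0 0 1;0 0 0 0 1",
)

```text
clock: 21.07
ee_pos: [511.2, 87.6, 64.4]
ee_rot: [[-0.974, 0.228, -0.002], [0.228, 0.974, -0.006], [0.001, -0.007, -1.0]]
force: [-3.2, -11.6, 7.2]
finger_gap: 9.3
gripper_force: 78.6
```

Run:
```python
from h import *
import cv2
from scipy.ndimage import map_coordinates
jaw()
for n in('scene','top'): cv2.imwrite(f'raw_{n}6.png',env.grab_frame(n)[:,:,::-1])
jaw()
def prof(f,n,xs,ys,z=14):
    im=cv2.cvtColor(cv2.imread(f),cv2.COLOR_BGR2GRAY).astype(float)
    return np.mean([map_coordinates(im,[q[:,1],q[:,0]],order=1) for q in(proj(n,place(D,[[x,y,z] for y in ys])) for x in xs)],0)
y0=np.arange(36,76,.25);a=prof('raw_top0.png','top',[-50,-46],y0)
print(min((1-np.corrcoef(a[30:100],prof('raw_top6.png','top',[-50,-46],y0+s)[30:100])[0,1],s) for s in np.arange(22,38,.25)))
# phone check, scene: top edge z92 at slot, hidden by e-reader? sample along slot at z=92
xs=np.arange(-110,111,5)
for z in (92,):
  print([(int(x),int(prof('raw_scene6.png','scene',[x],np.array([-85.]),z)[0])) for x in xs])
  print([(int(x),int(prof('raw_top6.png','top',[x],np.array([-87.,-85,-83]),z).mean())) for x in xs])
```

```text
dock [-1.000e-01  1.163e+02  6.440e+01] F [ -0.4 -12.    7.2]
dock [-1.000e-01  1.163e+02  6.440e+01] F [ -1.7 -12.8   7.8]
(np.float64(0.0005471394831519927), np.float64(30.5))
[(-110, 52), (-105, 43), (-100, 43), (-95, 44), (-90, 44), (-85, 45), (-80, 45), (-75, 45), (-70, 45), (-65, 45), (-60, 45), (-55, 52), (-50, 81), (-45, 108), (-40, 111), (-35, 105), (-30, 104), (-25, 107), (-20, 101), (-15, 101), (-10, 104), (-5, 102), (0, 101), (5, 104), (10, 104), (15, 107), (20, 105), (25, 101), (30, 105), (35, 105), (40, 103), (45, 102), (50, 99), (55, 101), (60, 102), (65, 97), (70, 101), (75, 116), (80, 160), (85, 177), (90, 176), (95, 174), (100, 175), (105, 174), (110, 173)]
[(-110, 148), (-105, 144), (-100, 138), (-95, 145), (-90, 146), (-85, 138), (-80, 119), (-75, 46), (-70, 25), (-65, 26), (-60, 26), (-55, 28), (-50, 29), (-45, 30), (-40, 29), (-35, 29), (-30, 29), (-25, 29), (-20, 29), (-15, 28), (-10, 27), (-5, 30), (0, 29), (5, 29), (10, 28), (15, 28), (20, 29), (25, 28), (30, 29), (35, 29), (40, 29), (45, 28), (50, 21), (55, 16), (60, 15), (65, 20), (70, 21), (75, 36), (80, 72), (85, 78), (90, 78), (95, 75), (100, 78), (105, 81), (110, 79)]
```

In the top view the phone's top edge runs from about -77 to +78 mm along the slot, so it is centred. Jaw travel is 29.6 mm by TCP and 30.5 mm by image, so it's at the line and holding steady.

```bash
python3 -c "
from cell import env
print(env.sign_off())"
```

```text
the job is handed in; nothing more can be done
None
```

The job is handed in: the phone stands in the dock's empty slot, lowered to the floor and centred within about 1–2 mm, and the arm is still holding the jaw at the engraved line (29.6 mm of travel measured at the arm, 30.5 mm from the camera, 30 mm wanted).

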